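Load the reference cell into the turbidity meter and snap its light shield shut

TASK

Get the benchtop turbidity meter ready for its reference check: push the thumb tab until the light-shield lid snaps over and springs fully open by itself, take the small sealed reference cell that stands among the bottles, put it upright into the well and press it down until you feel it bottom firmly on its rubber seat (it is glass: do not press hard), then tip the lid back past its snap point so that it springs fully shut over the cell. Neither force nor knock the lid, and leave the two bottles where they stand.

Things in the scene. Friction and masses are not known exactly. Their poses are not given: they have to be found in the camera images.
- meter: turbidity meter, fixed: grey case 180 x 130 mm, sloping keypad in front, flat deck 76 mm above the bench. Origin: centre of its underside; x from keypad to back, y left, z up. The deck spans x -13 to +85, y -65 to +65 mm; nothing stands on it but the lid, its shaft and their lugs. The screen and keys are not used.
- cell_well: round well in the deck, hidden by the shut lid. Origin: centre of its mouth, level with the deck, 20 mm behind (+x) and 12 mm left of the meter's origin; axes as the meter's. Bore 27 mm, no funnel, free to the seat. A leaf spring in its +x wall, 5 to 46 mm down, presses on the cell: it sticks where it is left, and sliding down takes a push of 2 to 5 N.
- well_mouth (a point): the same point as the well's origin. The rubber seat below it (12 N/mm) is set by a screw, 42 to 54 mm down, differs each time and is not reported: feel for it. Home: 3 N or more on the seat beyond the sliding friction (8 to 12 N in all is right); over 18 N on the seat chips the glass. At home the cap's lower rim is 1 to 13 mm above the deck.
- cell_center (a point): centre (35 mm above its foot) of the loose reference cell, 30 to 65 g, standing on the bench: plain pale glass cylinder, 25 mm wide, 70 mm high, foot rounded over 4 mm; black ribbed cap 29 mm wide on its top 15 mm. Hold it by the cap from above, with the finger ends near the cap's lower rim. z: its axis, up. It and the two bottles change places from start to start.
- cell: the same reference cell; origin at the centre of its foot, on its axis.
- lid (a joint): lid angle, rad: 0 shut (start), 1.66 open stop. An over-centre spring holds it at either stop (0.14 N m there, none at the snap point near 0.83); past it, it springs to the other stop by itself within 0.5 s; keep the hand out of the way. About 4 to 8 N at the tab or 3 to 5 N at the edge tip it; touch it slowly (3 cm/s), over 25 N damages it.
- lid_hinge (a point): dark hollow light-shield lid, 64 mm long (x), 50 mm wide, its top 25 mm above its shaft. This point: on the axis of the shaft, mid-width, 38 mm behind (+x) the well's axis and 8 mm above the deck; axes as the meter's, the lid turns about y. Shut, it leaves 30 mm above the deck, so a cell not home may block it. Open, it leans back 5 degrees beyond upright.
- lid_tab (a point): middle of the rounded end of the thumb tab, a plate 26 mm wide (y), 4 mm thick, 40 mm long, on the lid's shaft to the right of the lid (meter y -35 to -61; the lid spans -13 to +37). Lid shut: it leans forward, its end 10 mm in front of and 36 mm above the shaft; push it backward (+x), near its outer end, to open. Lid open: its end is 36 mm behind and 6 mm above the shaft.
- lid_edge (a point): middle of the lid's free outer edge. Lid shut: 64 mm in front of and 25 mm above the shaft. Lid open: the lid's highest, rearmost part, 31 mm behind and 61 mm above the shaft (69 above the deck: carry the cell over or round it); push it forward (-x) from behind to shut. The case ends 27 mm behind the shaft; behind it is free bench.
- white_bottle: bystander: small translucent white bottle with a blue screw cap, 43 mm wide, 95 mm high; origin at the centre of its underside
- dropper_bottle: bystander: small brown dropper bottle with a black rubber teat, 33 mm wide, 88 mm high; origin at the centre of its underside
Not all that is in view belongs to the job. Leave any blue look-alike of the meter alone.

How it is judged (in metres and radians):
On the way, in this order (a step that is already met when the one before it is completed fails the run):
1. the lid has sprung to its open stop and nothing touches it (value of joint lid above 1.6 rad and contact force between lid and anything else below 0.5 N), for 0.1 s.
2. the cell stands upright in the well and is pressed home on its seat (at least 3 N on the seat) (horizontal distance between cell_center and cell_well below 0.005 m and angle between the z axis of cell_center and the z axis of cell_well, either way round below 0.12 rad and z of cell_center in the frame of cell_well below -0.004 m and contact force between cell_well and cell above 3 N), for 0.1 s.
At the end, for the whole second after the job is handed in: The lid is at its shut stop (within 0.06 rad) with nothing pressing it; under it the cell stands upright in the well (axis within 5 mm and 7 degrees), at rest, down in the home range (its centre at least 4 mm below the mouth), as it was pressed home (value of joint lid below 0.06 rad and horizontal distance between cell_center and cell_well below 0.005 m and angle between the z axis of cell_center and the z axis of cell_well, either way round below 0.12 rad and z of cell_center in the frame of cell_well below -0.004 m and linear speed of cell below 0.01 m/s and contact force between the fingers and lid below 0.1 N); the robot touches nothing.
It fails at once if the cell is pressed on its seat with more than 18 N (contact force between cell_well and cell above 18 N).
It fails at once if the lid is loaded with more than 25 N (contact force between lid and anything else above 25 N).
It fails at once if the cell is tipped over (more than 45 degrees) (angle between cell_center's own z axis and vertical above 0.78 rad).
It fails at once if a bottle is moved by more than 20 mm (distance of any of white_bottle, dropper_bottle from where it was at the start of the episode above 0.02 m).
It also fails if it takes over 72 s, if anything falls off the work surface, if the arm or the gripper's body presses on something with over 40 N, if the wrist force passes 120 N, or if a joint passes its speed limit or range.

ROBOT

A 6-joint arm with a two-finger parallel gripper is mounted at the origin on a cart in front of the work surface, level with it; the furniture and walls round the work are solid. World frame = base frame: x ahead of the robot, y to its left, z up, the work surface at z = 0. Lengths are in mm, angles in rad, forces in N, time in s.
With the tool pointing down it reaches from about 275 to 750 mm from the base axis. Payload 10.2 kg.
Tool frame: the origin (TCP) lies at the very end of the fingers, on their centre line; the grasp point (between the pads) lies 19 mm behind it; z points along the fingers, y is the direction in which the jaws open and shut (so a half turn about z gives the same grasp; the last joint's range is limited). The gripper opens to 85 mm and grips with 20 to 120 N. Pads are 22 mm wide; open, the fingers measure 114 mm over their backs; the gripper's body (76 mm by 85 mm) begins 54 mm behind the grasp point. The pads swing forward as they close: fully open they stand 13 mm farther back than shut.
Start: joints at [-1.474, 0.313, 1.498, -0, 1.331, -0.223], TCP at [165.035, -498.392, 231.294] pointing down, gripper open.
Joint ranges: [-2.94, 2.94], [-0.97, 2.17], [0.19, 2.56], [-1.23, 4.37], [0.02, 3.11], [-2.88, 2.88]. Speed limits (rad/s): [2.39, 2.39, 3.01, 3.14, 3.14, 3.14].

INTERFACE

Orientations are given as a unit quaternion [w, x, y, z].
In Python, from rig import readout, cams, finish_job gives the robot as it stands. The module is installed in compiled form; this text tells all that it offers.
- The arm moves only by the tool carry_out, never from a script. Its argument "steps" is one flat list of numbers, 7 for each row, row after row: the shift along the tool's x, y, z in cm, then the turn, a rotation vector about the tool's x, y, z in units of 5 degrees (1.0 is 5 degrees), then the opening, from -1 (shut) to 1 (fully open), so that 0 is half open. In form: [x, y, z, ax, ay, az, hand, x, y, z, ax, ay, az, hand, ...]. A call has 1 to 20 rows; each row shifts and turns the commanded pose from where the row before left it, along the tool's axes as they then stand; what a row does not reach is not made up. A row lasts 1/12 s, in which the tool goes at most 41.7 mm and 7.16 degrees, less where a joint would pass 70% of its speed; a pose out of reach is approached as far as the arm can. A call with a gripper value outside its range is refused whole. The fingers move at their own pace and stop on an object; "grip_force" is the grip in N (left out, the last holds). Time passes only in rows, so rows that do not move let the fingers close. It gives the time, the measured TCP pose, the force and the opening at its end, in the units of the state.
- readout.sense(): the state, without advancing time (a new reading comes with each control period).
- cams.capture(name): name is "scene" or "top" or "wrist"; returns the picture (480x640x3 uint8, red, green, blue); there is no depth.
- cams.calibration(name): a dict with "fx", "fy", "cx", "cy" (pixels), "k1" (the pictures are not rectified: a ray, as slopes to the right and down, at radius r is drawn at 1 + k1 r^2 times it, then the intrinsics apply), "R" (3x3) and "t" (3): a world point X has camera coordinates R X + t; the wrist camera has in their place "T_tool_cam" (4x4, takes a point from camera to tool coordinates, whose origin is the TCP and whose axes are the flange's). Camera axes: x right, y down, z forward; pixel columns grow to the right and rows downward; lengths in mm; the calibration is good to about 2 mm. A picture is of the moment at which its call begins: read the wrist's pose just before it. calibration takes no time and is no camera call.
- finish_job(): hands the job in, once; it reports no verdict.
The state is a dict: "time_s": time; "joints": joint angles; "dq": joint speeds; "tau": joint torques, N m; "eef_pos": TCP position; "ee_rot": TCP orientation; "force": force on the tool from outside, world axes, zero at the start; "wrist_torque": the same for the moment, N m; "grip_width": opening from 0.0 (shut) to 1.0 (fully open).
Only numpy, scipy, OpenCV 4.12 (cv2) and the standard library are available. Lean on these libraries where they do the work, as an engineer would, in place of code of your own. Each camera call takes 0.05 s, during which the arm holds its last target.

## Working session

There is one attempt and no reset: what is moved stays moved. The work goes in short steps, Python scripts to look and compute and a tool call to move; the robot and the scene stay as the last step left them, time stands still between calls to the robot, and variables do not carry over. Pictures are saved under pics/ and viewed, and the job is handed in when it is done.

Besides the shell and the picture viewer there is one more tool, called after "Request:" in YAML: its name, and indented under it one key for each argument. carry_out: Moves the arm, as the interface text tells. Its arguments: {"type":"object","properties":{"steps":{"type":"array","items":{"type":"number"}},"grip_force":{"type":"number"}},"required":["steps"]}

```bash
mkdir -p pics; ls; python3 - <<'E'
from rig import readout,cams
import cv2
s=readout.sense();print(s)
for n in("scene","top","wrist"):
    im=cams.capture(n);cv2.imwrite(f"pics/{n}0.png",im[:,:,::-1]);print(n,cams.calibration(n))
E
```

```text
pics
{'time_s': 0.0, 'joints': array([-1.47436945e+00,  3.13441493e-01,  1.49842097e+00, -2.68022307e-05,
        1.33097712e+00, -2.23420866e-01]), 'dq': array([ 2.57226861e-04,  3.47401462e-04,  6.90717792e-04, -6.60030324e-04,
       -9.25901100e-05, -8.54968294e-04]), 'tau': array([-1.41340442e-04, -4.12264001e+01, -2.59743780e+01, -1.82861913e-04,
        4.10978770e-03,  1.38850203e-05]), 'eef_pos': array([ 165.01877124, -498.13113367,  230.74548697]), 'ee_rot': array([-6.23031887e-04,  9.87238709e-01,  1.59246171e-01,  2.65720221e-05]), 'force': array([-0.63780941,  0.42970159, -0.2619841 ]), 'wrist_torque': array([0.00894289, 0.01384689, 0.00911321]), 'grip_width': 0.9981013477746931}
scene {'fx': 509.93682461844037, 'fy': 509.93682461844037, 'cx': 317.4657141272944, 'cy': 248.03234601005528, 'k1': -0.13783084818567626, 'R': array([[-0.71503305, -0.69887698,  0.01728294],
       [-0.44517972,  0.43613122, -0.78205152],
       [ 0.53902018, -0.5668867 , -0.62297409]]), 't': array([335.81973617, 297.36635489, 804.64983887])}
top {'fx': 518.2349199764375, 'fy': 518.2349199764375, 'cx': 323.1857639490152, 'cy': 237.897841571152, 'k1': -0.032756032680054725, 'R': array([[ 3.42538391e-02, -9.99413143e-01,  2.10861929e-04],
       [-9.78332649e-01, -3.35744313e-02, -2.04298766e-01],
       [ 2.04185952e-01,  6.79172395e-03, -9.78908560e-01]]), 't': array([ -29.63459193,  524.82115162, 1227.41079481])}
wrist {'fx': 383.4318553571409, 'fy': 383.4318553571409, 'cx': 322.6109252506726, 'cy': 249.82289928876017, 'k1': 0.022557335772867126, 'T_tool_cam': array([[ 1.40406624e-03, -9.51633206e-01, -3.07233250e-01,
         7.76266868e+01],
       [ 9.99998963e-01,  1.43475426e-03,  1.25979152e-04,
         1.01358434e+00],
       [ 3.20918270e-04, -3.07233108e-01,  9.51634233e-01,
        -1.42665981e+02],
       [ 0.00000000e+00,  0.00000000e+00,  0.00000000e+00,
         1.00000000e+00]])}
```

View pics/scene0.png

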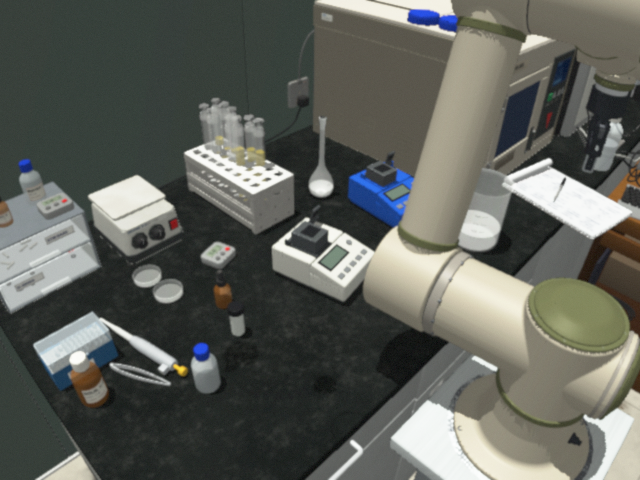

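View pics/top0.png

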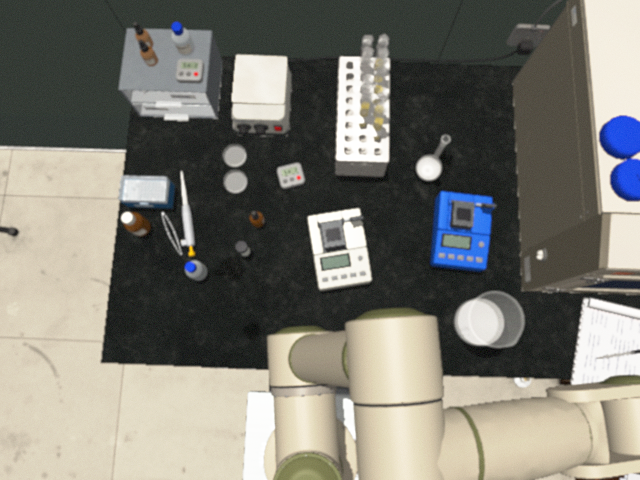

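View pics/wrist0.png

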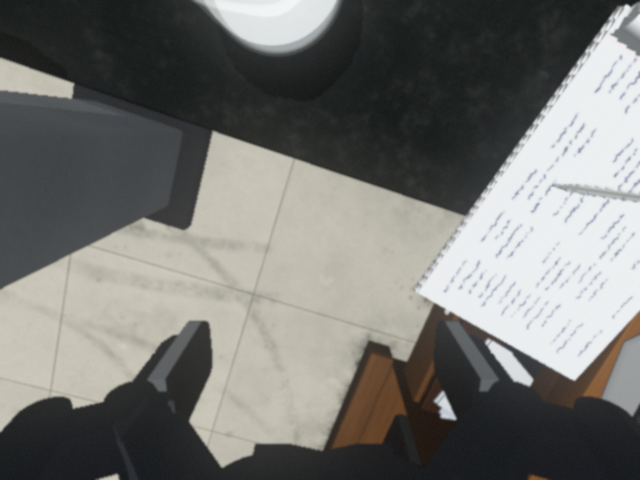

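The white meter is at top (339,248); the blue look-alike at (463,231) gets left alone. Black-capped candidates: (242,249) in top and (237,320) in scene is the pale cylinder with a black cap, so it fits the cell. The dropper bottle is at (257,218) and the white bottle at (194,270). I'll confirm with enlarged crops.

```bash
python3 - <<'E'
import cv2,numpy as np
t=cv2.imread("pics/top0.png");s=cv2.imread("pics/scene0.png")
a=cv2.resize(t[195:300,300:380],None,fx=5,fy=5,interpolation=cv2.INTER_CUBIC)
b=cv2.resize(t[200:290,175:275],None,fx=4,fy=4,interpolation=cv2.INTER_CUBIC)
cv2.imwrite("pics/c1.png",a);
c=cv2.resize(s[265:400,180:260],None,fx=4,fy=4,interpolation=cv2.INTER_CUBIC)
h=max(b.shape[0],c.shape[0]);o=np.zeros((h,b.shape[1]+c.shape[1],3),np.uint8);o[:b.shape[0],:b.shape[1]]=b;o[:c.shape[0],b.shape[1]:]=c
cv2.imwrite("pics/c2.png",o)
E
```

```text
(no output)
```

View pics/c1.png

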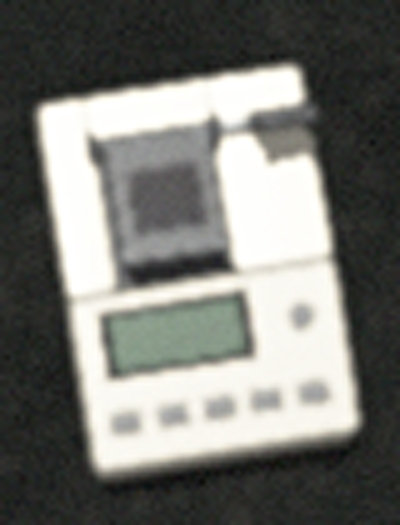

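View pics/c2.png

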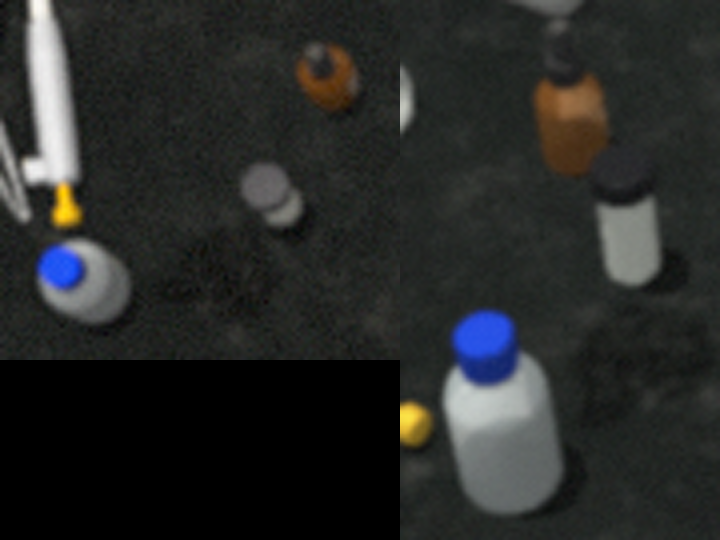

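The crops confirm it: the pale cylinder with the wide ribbed black cap is the cell. The brown one with a narrow teat is the dropper bottle and the blue-capped one is the white bottle. Deck corners in the c1 crop are at about (38,105), (300,66), (330,258) and (70,297).

```bash
cat > h.py <<'E'
import numpy as np,cv2
from scipy.spatial.transform import Rotation as Ro
from rig import readout,cams
def ray(cal,uv,R=None,t=None):
    R=cal.get("R") if R is None else R; t=cal.get("t") if t is None else t
    x=(uv[0]-cal["cx"])/cal["fx"];y=(uv[1]-cal["cy"])/cal["fy"];rd=np.hypot(x,y);r=rd
    for _ in range(20): r=rd/(1+cal["k1"]*r*r)
    k=1+cal["k1"]*r*r
    d=R.T@np.array([x/k,y/k,1.]);return -R.T@t,d/np.linalg.norm(d)
def wristRt(cal,s):
    T=np.eye(4);q=s["ee_rot"];T[:3,:3]=Ro.from_quat([q[1],q[2],q[3],q[0]]).as_matrix();T[:3,3]=s["eef_pos"]
    W=np.linalg.inv(T@cal["T_tool_cam"]);return W[:3,:3],W[:3,3]
def onz(name,uv,z,s=None):
    cal=cams.calibration(name);R=t=None
    if s is not None:R,t=wristRt(cal,s)
    o,d=ray(cal,uv,R,t);return o+d*(z-o[2])/d[2]
def proj(name,X,s=None):
    cal=cams.calibration(name)
    R,t=(cal["R"],cal["t"]) if s is None else wristRt(cal,s)
    c=R@np.asarray(X,float)+t;x,y=c[:2]/c[2];k=1+cal["k1"]*(x*x+y*y)
    return np.array([x*k*cal["fx"]+cal["cx"],y*k*cal["fy"]+cal["cy"]])
def tri(a,b):
    A=np.zeros((3,3));v=np.zeros(3)
    for o,d in(a,b):
        P=np.eye(3)-np.outer(d,d);A+=P;v+=P@o
    p=np.linalg.solve(A,v);return p,[np.linalg.norm(np.cross(p-o,d)) for o,d in(a,b)]
E
python3 - <<'E'
from h import *
f=lambda u,v:((u+.5)/5-.5+300,(v+.5)/5-.5+195)
P=[onz("top",f(*p),76)[:2] for p in((38,105),(300,66),(330,258),(70,297))]
for p in P:print(p)
print("width",np.linalg.norm(P[0]-P[1]),np.linalg.norm(P[2]-P[3]),"len",np.linalg.norm(P[0]-P[3]),np.linalg.norm(P[1]-P[2]))
M=np.array([[85,65],[85,-65],[-13,-65],[-13,65]],float);P=np.array(P)
mc=M.mean(0);pc=P.mean(0);H=(M-mc).T@(P-pc);th=np.arctan2(H[0,1]-H[1,0],H[0,0]+H[1,1])
c,s=np.cos(th),np.sin(th);R=np.array([[c,-s],[s,c]]);o=pc-R@mc
print("yaw",np.degrees(th),"origin",o, "res",[(R@m+o-p).round(1) for m,p in zip(M,P)])
for n,m in(("well",(20,12)),("hinge",(58,12)),("tab",(48,-48))):print(n,R@np.array(m)+o)
g=lambda u,v,ox=175,oy=200:((u+.5)/4-.5+ox,(v+.5)/4-.5+oy)
print("cell cap",onz("top",g(265,185),70))
print("cell tri",tri(ray(cams.calibration("top"),g(265,185)),ray(cams.calibration("scene"),g(622-400,165,180,265))))
print("white cap",onz("top",g(62,267),95),"drop",onz("top",g(318,52),88))
E
```

```text
[575.45838823  29.31102727]
[599.65904643 -98.73419453]
[ 503.96900697 -115.17152106]
[480.49239788   9.99021816]
width 130.31212791854085 127.34446254527899 len 96.9114698451674 97.0915514072443
yaw 10.648740359842833 origin [504.51468353 -50.30346564] res [array([ 0.6, -0. ]), array([0.4, 0.3]), array([-0.2, -1.4]), array([-0.8,  1.2])]
well [521.95280436 -34.81437458]
hinge [559.29838773 -27.79245158]
tab [560.55784946 -88.60703665]
cell cap [495.51378657 187.96881493  70.        ]
cell tri (array([496.09444519, 188.49069618,  68.30772704]), [np.float64(0.34439016743067696), np.float64(0.3443901674305987)])
white cap [437.27414611 300.97506124  95.        ] drop [575.48061052 158.18918572  88.        ]
```

```bash
cat >> h.py <<'E'
YAW=np.radians(10.65);OM=np.array([504.5,-50.3])
def m2w(x,y,z=0):
    c,s=np.cos(YAW),np.sin(YAW);return np.array([OM[0]+c*x-s*y,OM[1]+s*x+c*y,z])
def w2m(p):
    c,s=np.cos(YAW),np.sin(YAW);d=np.asarray(p)[:2]-OM;return np.array([c*d[0]+s*d[1],-s*d[0]+c*d[1],p[2]])
def rot(s):
    q=s["ee_rot"];return Ro.from_quat([q[1],q[2],q[3],q[0]])
def go(target,yaw=None,s=None):
    s=s or readout.sense();r=rot(s)
    d=r.inv().apply(np.asarray(target)-s["eef_pos"])/10
    print("tool shift cm",d.round(2),"meter pos",w2m(s["eef_pos"]).round(1),"xaxis yaw",np.degrees(np.arctan2(*r.as_matrix()[1::-1,0])).round(2))
    if yaw is not None:
        rt=Ro.from_euler("ZX",[np.degrees(yaw),180],degrees=True) if False else Ro.from_euler("z",yaw)*Ro.from_euler("x",np.pi)
        print("turn units",np.degrees((r.inv()*rt).as_rotvec())/5)
E
python3 - <<'E'
from h import *
go(m2w(20,-50,190),YAW)
E
```

```text
tool shift cm [ 47.62 -26.62   4.12] meter pos [-416.4 -377.4  230.9] xaxis yaw 18.32
turn units [-0.0108692  -0.00163791  1.53453797]
```

Request:
carry_out:
  steps: [2.65,-1.48,0,0,0,0,-1,2.65,-1.48,0,0,0,0,-1,2.65,-1.48,0,0,0,0,-1,2.65,-1.48,0,0,0,0,-1,2.65,-1.48,0,0,0,0,-1,2.65,-1.48,0,0,0,0,-1,2.65,-1.48,0,0,0,0,-1,2.65,-1.48,0,0,0,0,-1,2.65,-1.48,0,0,0,0,-1,2.65,-1.48,0,0,0,0,-1,2.65,-1.48,0,0,0,0,-1,2.65,-1.48,0,0,0,0,-1,2.65,-1.48,0,0,0,0,-1,2.65,-1.48,0,0,0,0,-1,2.65,-1.48,0,0,0,0,-1,2.65,-1.48,0,0,0,0,-1,2.65,-1.48,0,0,0,0,-1,2.65,-1.48,0,0,0,0,-1,0,0,0,0,0,0.77,-1,0,0,0,0,0,0.77,-1]

```text
time_s: 1.82
eef_pos: [534.7, -94.1, 230.7]
ee_rot: [-0.0, 0.996, 0.092, -0.0]
force: [-0.7, -0.9, -0.3]
grip_width: -0.001
```

```bash
python3 - <<'E'
from h import *
s=readout.sense();print(s['time_s'],s['eef_pos'],s['force'],s['grip_width'],s['joints'])
im=cams.capture("wrist");cv2.imwrite("pics/w1.png",im[:,:,::-1])
go(m2w(20,-50,108),YAW)
for n,m in(("well",(20,12,76)),("hinge",(58,12,84)),("tab",(48,-48,120)),("tabR",(48,-61,120)),("tabL",(48,-35,120)),("BL",(85,65,76)),("BR",(85,-65,76)),("lidedge",(-6,12,109))):print(n,proj("wrist",m2w(*m),s).round())
E
```

```text
1.8167 [534.66422094 -94.13367204 230.69959346] [-0.68788699 -0.85200632 -0.33342782] -0.000857233884628559 [-3.90199236e-01  3.53356146e-01  1.44344899e+00  5.50909514e-05
  1.34577089e+00  9.95644420e-01]
tool shift cm [-0.1   0.09 12.28] meter pos [ 21.1 -49.2 230.8] xaxis yaw 10.3
turn units [-0.00572952  0.0094769  -0.06982529]
well [246. 230.]
hinge [240. 184.]
tab [320. 206.]
tabR [339. 206.]
tabL [301. 206.]
BL [169. 145.]
BR [343. 146.]
lidedge [239. 275.]
```

View pics/w1.png

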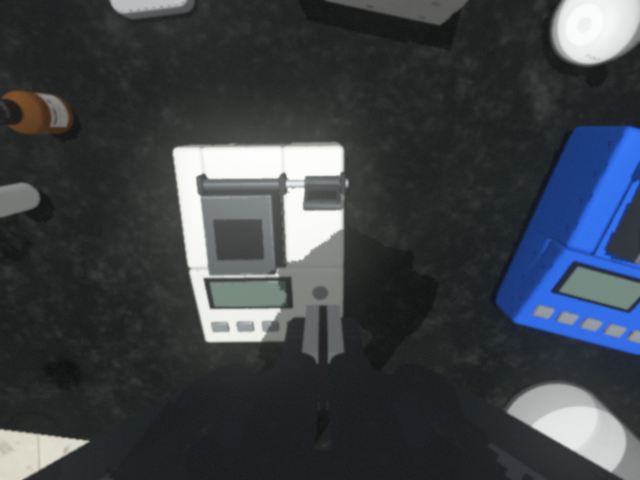

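The wrist view agrees with the pose: tab end at about (304–343, 208), predicted (301–339, 206), hinge about (240,184). Descending in front of the tab with the fingers shut, then pushing slowly.

Request:
carry_out:
  steps: [0,0,2.4,0,0,0,-1,0,0,2.4,0,0,0,-1,0,0,2.4,0,0,0,-1,0,0,2.4,0,0,0,-1,0,0,2.4,0,0,0,-1,0,0,0.3,0,0,0,-1,0,0,0,0,0,0,-1]

```text
time_s: 2.45
eef_pos: [533.5, -95.5, 107.6]
ee_rot: [-0.001, 0.996, 0.093, -0.001]
force: [0.4, 0.6, 0.4]
grip_width: -0.004
```

```bash
python3 - <<'E'
from h import *
s=readout.sense();print(s['time_s'],s['eef_pos'],s['force'],w2m(s['eef_pos']))
im=cams.capture("wrist");cv2.imwrite("pics/w2.png",im[:,:,::-1])
E
```

```text
2.45 [533.51081549 -95.52637351 107.56476377] [0.37274037 0.64753253 0.40798679] [ 20.15284487 -49.80878557 107.56476377]
```

View pics/w2.png

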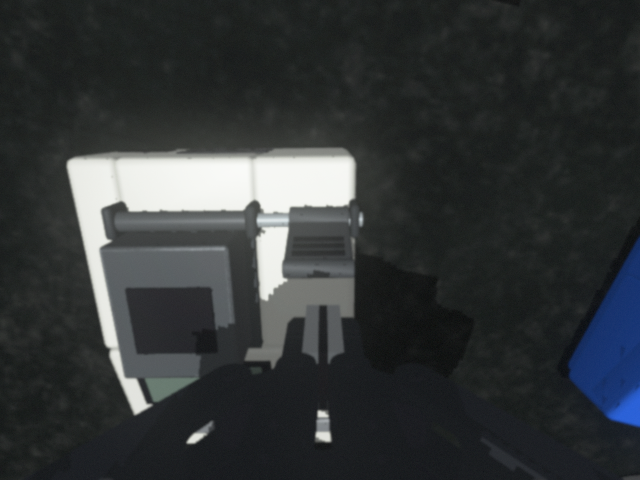

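Fingers (303–343 px) line up with the tab (285–352 px). Pushing at 2.5 mm per row.

Request:
carry_out:
  steps: [0.25,0,0,0,0,0,-1,0.25,0,0,0,0,0,-1,0.25,0,0,0,0,0,-1,0.25,0,0,0,0,0,-1,0.25,0,0,0,0,0,-1,0.25,0,0,0,0,0,-1,0.25,0,0,0,0,0,-1,0.25,0,0,0,0,0,-1,0.25,0,0,0,0,0,-1,0.25,0,0,0,0,0,-1]

```text
time_s: 3.33
eef_pos: [558.5, -90.9, 108.4]
ee_rot: [-0.0, 0.996, 0.093, -0.001]
force: [-4.0, 0.2, 3.0]
grip_width: -0.001
```

Request:
carry_out:
  steps: [0.25,0,0,0,0,0,-1,0.25,0,0,0,0,0,-1,0.25,0,0,0,0,0,-1]

```text
time_s: 3.58
eef_pos: [566.1, -89.4, 108.1]
ee_rot: [-0.0, 0.996, 0.093, -0.0]
force: [-3.8, 0.1, -0.2]
grip_width: 0.003
```

Request:
carry_out:
  steps: [0.25,0,0,0,0,0,-1,0.25,0,0,0,0,0,-1,0.25,0,0,0,0,0,-1]

```text
time_s: 3.83
eef_pos: [573.7, -88.1, 108.1]
ee_rot: [-0.0, 0.996, 0.093, 0.0]
force: [-2.3, -0.4, -0.2]
grip_width: -0.005
```

Request:
carry_out:
  steps: [0.25,0,0,0,0,0,-1,0.25,0,0,0,0,0,-1,0.25,0,0,0,0,0,-1]

```text
time_s: 4.08
eef_pos: [581.5, -86.8, 108.5]
ee_rot: [0.0, 0.996, 0.093, 0.001]
force: [-0.6, -0.2, 0.4]
grip_width: 0.004
```

```bash
python3 - <<'E'
from h import *
im=cams.capture("wrist");cv2.imwrite("pics/w3.png",im[:,:,::-1]);print(w2m(readout.sense()['eef_pos']))
E
```

```text
[ 69.18525126 -50.05683845 108.5290056 ]
```

View pics/w3.png

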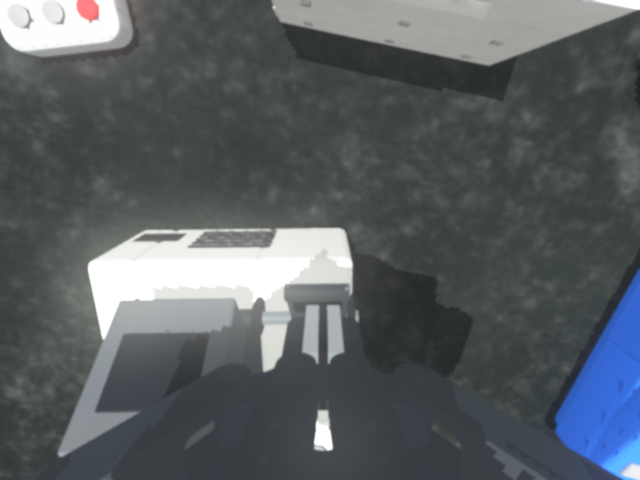

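Force has dropped to about 0, so it seems to have snapped over. I'll wait a few rows and look again.

Request:
carry_out:
  steps: [-0.3,0,0,0,0,0,-1,0,0,0,0,0,0,-1,0,0,0,0,0,0,-1,0,0,0,0,0,0,-1]

```text
time_s: 4.47
eef_pos: [577.8, -87.4, 108.4]
ee_rot: [0.0, 0.996, 0.092, 0.0]
force: [0.2, -0.1, 0.2]
grip_width: 0.005
```

```bash
python3 - <<'E'
from h import *
im=cams.capture("wrist");cv2.imwrite("pics/w4.png",im[:,:,::-1]);s=readout.sense();print(s['force'],w2m(s['eef_pos']))
im=cams.capture("top");cv2.imwrite("pics/t4.png",cv2.resize(im[195:300,280:400],None,fx=5,fy=5)[:,:,::-1])
E
```

```text
[-0.12476858  0.30552681 -0.29235292] [ 65.20538253 -50.00200164 108.38561765]
```

View pics/w4.png

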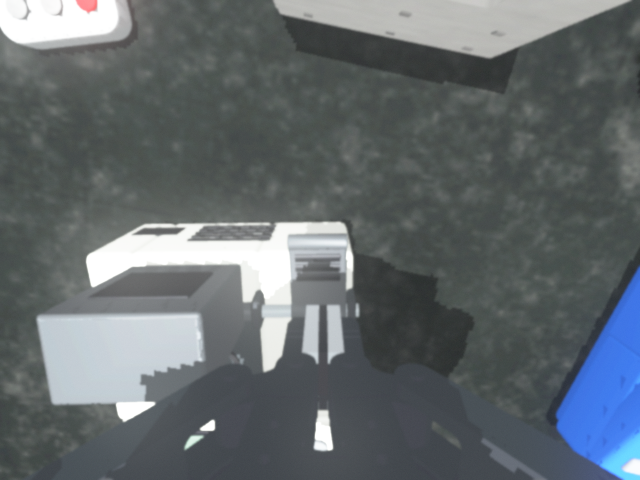

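View pics/t4.png

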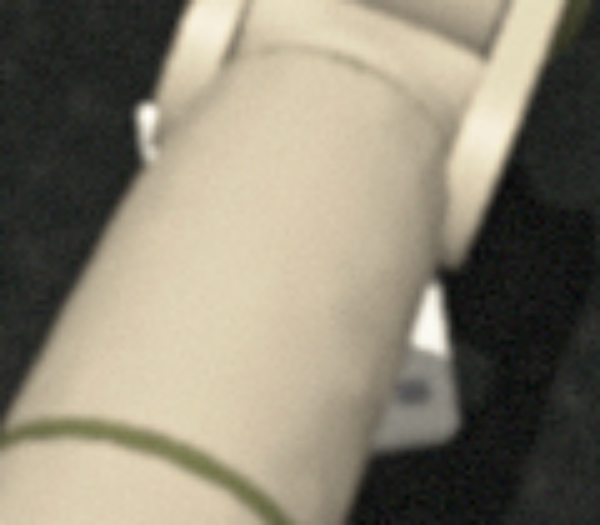

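The lid stands open and the tab lies back, clear of the fingers. Rising, then moving to look at the cell.

```bash
python3 - <<'E'
from h import *
go([577.8,-87.4,220]); go([460,181,220],YAW)
E
```

```text
tool shift cm [ -0.     0.   -11.16] meter pos [ 65.2 -50.  108.4] xaxis yaw 10.62
tool shift cm [ -6.64 -28.55 -11.17] meter pos [ 65.2 -50.  108.4] xaxis yaw 10.62
turn units [ 0.00055078 -0.00187144 -0.00627733]
```

Request:
carry_out:
  steps: [0,0,-2.8,0,0,0,-1,0,0,-2.8,0,0,0,-1,0,0,-2.8,0,0,0,-1,0,0,-2.8,0,0,0,-1,-0.55,-2.38,0,0,0,0,0.4,-0.55,-2.38,0,0,0,0,0.4,-0.55,-2.38,0,0,0,0,0.4,-0.55,-2.38,0,0,0,0,0.4,-0.55,-2.38,0,0,0,0,0.4,-0.55,-2.38,0,0,0,0,0.4,-0.55,-2.38,0,0,0,0,0.4,-0.55,-2.38,0,0,0,0,0.4,-0.55,-2.38,0,0,0,0,0.4,-0.55,-2.38,0,0,0,0,0.4,-0.55,-2.38,0,0,0,0,0.4,-0.55,-2.38,0,0,0,0,0.4,0,0,0,0,0,0,0.4]

```text
time_s: 5.98
eef_pos: [458.8, 184.0, 220.5]
ee_rot: [-0.0, 0.996, 0.094, -0.0]
force: [-0.5, -0.1, 0.8]
grip_width: 0.698
```

```bash
python3 - <<'E'
from h import *
s=readout.sense();print(s['time_s'],s['force'],s['eef_pos'],s['grip_width'])
im=cams.capture("wrist");cv2.imwrite("pics/w5.png",im[:,:,::-1])
print(proj("wrist",[495.8,188.2,70],s),proj("wrist",[495.8,188.2,0],s))
im=cams.capture("top");cv2.imwrite("pics/t5.png",im[:,:,::-1])
E
```

```text
5.9833 [-0.46011263 -0.13222002  0.81438525] [458.7639194  184.02956902 220.51774791] 0.6983781533993658
[325.07301567 182.11180756] [324.70453308 171.64436631]
```

View pics/w5.png

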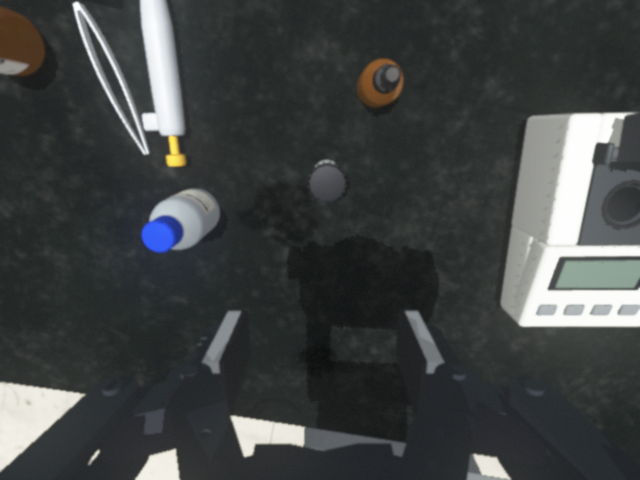

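View pics/t5.png

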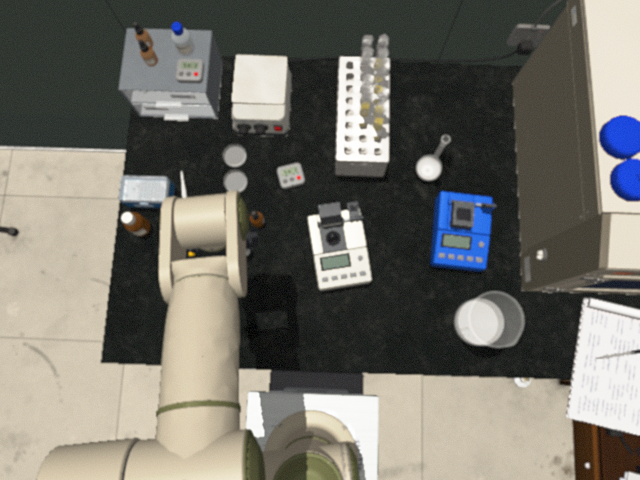

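Cell cap at (327,183) in the wrist view (predicted 325,182). The dark well mouth shows at top (333,238) and at the wrist's right edge (622,203). Measuring both.

```bash
python3 - <<'E'
from h import *
s=readout.sense()
print("cell by wrist",onz("wrist",(327,183),70,s))
t=cv2.imread("pics/t5.png");w=cv2.imread("pics/w5.png")
a=cv2.resize(t[195:260,300:375],None,fx=8,fy=8,interpolation=cv2.INTER_CUBIC)
b=cv2.resize(w[130:260,560:640],None,fx=4,fy=4,interpolation=cv2.INTER_CUBIC)
o=np.zeros((520,a.shape[1],3),np.uint8);o=np.hstack([a,b[:520]]) if b.shape[0]>=520 else a
k=cv2.resize(o,None,fx=.8,fy=.8);cv2.imwrite("pics/c5.png",k);print(k.shape)
print(proj("top",m2w(20,12,76)),proj("wrist",m2w(20,12,76),s))
E
```

```text
cell by wrist [496.95296709 183.89438049  70.        ]
(416, 736, 3)
[332.67092423 237.82970363] [620.31029128 205.28557214]
```

View pics/c5.png

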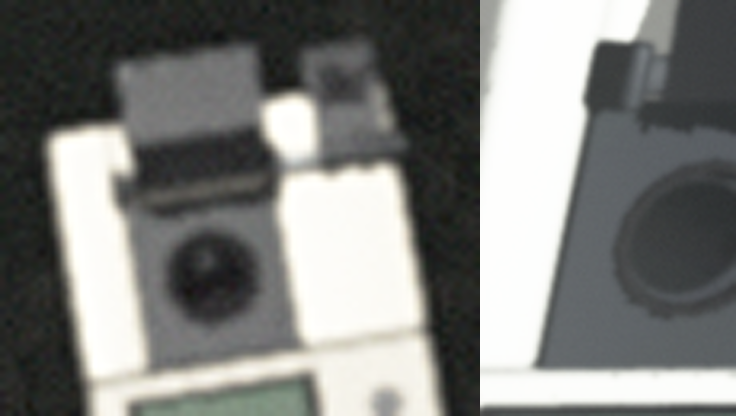

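```bash
python3 - <<'E'
from h import *
s=readout.sense();print(s['eef_pos'],s['dq'].round(4))
im=cams.capture("wrist")
cv2.imwrite("pics/w6.png",im[:,:,::-1])
c=im[120:240,260:400];g=cv2.cvtColor(c,cv2.COLOR_RGB2GRAY);print(proj("wrist",[495.8,188.2,70],s))
cv2.imwrite("pics/c6.png",cv2.resize(c,None,fx=5,fy=5,interpolation=cv2.INTER_CUBIC)[:,:,::-1])
go([495.8,188.2,55],YAW)
E
```

```text
[460.20114504 181.51207449 220.42375066] [-0.0332  0.0071 -0.0042 -0.0038 -0.0002 -0.0053]
[321.1496825  183.43444207]
tool shift cm [ 3.6  -0.07 16.54] meter pos [ -0.5 235.4 220.4] xaxis yaw 10.64
turn units [ 0.00268046 -0.00318557 -0.00171292]
```

View pics/c6.png

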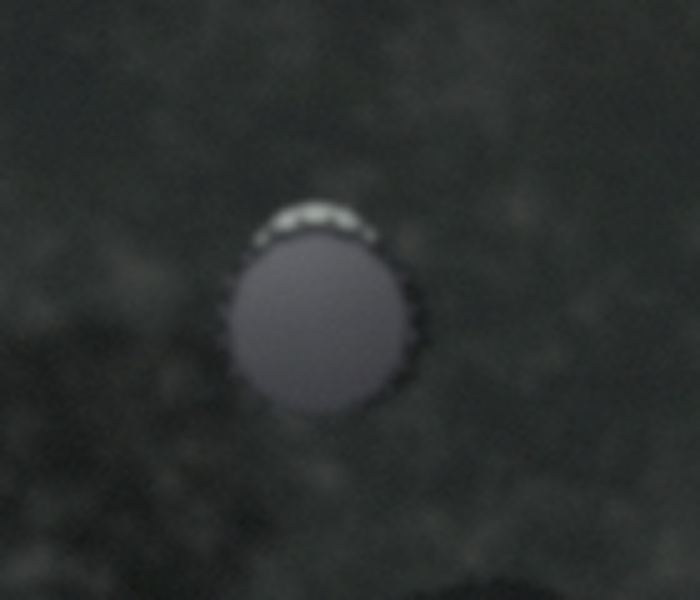

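Request:
carry_out:
  steps: [0.9,0,2,0,0,0,0.4,0.9,0,2,0,0,0,0.4,0.9,0,2,0,0,0,0.4,0.85,0,2,0,0,0,0.4,0,0,2,0,0,0,0.4,0,0,2,0,0,0,0.4,0,0,1,0,0,0,0.4,0,0,0,0,0,0,0.4,0,0,0,0,0,0,0.4,0,0,0,0,0,0,0.4]

```text
time_s: 6.97
eef_pos: [496.0, 187.5, 91.5]
ee_rot: [-0.0, 0.996, 0.092, 0.001]
force: [-0.2, -0.3, -0.2]
grip_width: 0.701
```

```bash
python3 - <<'E'
from h import *
s=readout.sense();print(s['eef_pos'],s['force'])
im=cams.capture("wrist")
cv2.imwrite("pics/w7.png",im[:,:,::-1]);print(proj("wrist",[495.3,187.4,70],s),proj("wrist",s['eef_pos'],s))
go([495.3,187.4,55],YAW)
E
```

```text
[496.01940473 187.54404557  91.52332206] [-0.22769082 -0.27165389 -0.22058442]
[320.05734691 301.49363671] [319.69804749 322.33751182]
tool shift cm [-0.08  0.01  3.66] meter pos [ 35.6 235.4  91.6] xaxis yaw 10.61
turn units [ 0.00142584 -0.02668322 -0.00821741]
```

View pics/w7.png

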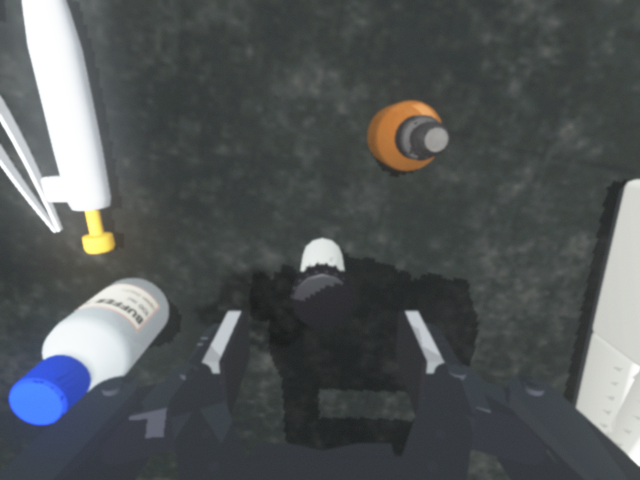

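The cap centre (323,302) is midway between the fingers (about 322). Descending and gripping.

Request:
carry_out:
  steps: [-0.04,0,0.9,0,0,0,0.4,0,0,0.9,0,0,0,0.4,0,0,0.9,0,0,0,0.4,0,0,0.9,0,0,0,0.4,0,0,0,0,0,0,0.4,0,0,0,0,0,0,-0.1,0,0,0,0,0,0,-0.2,0,0,0,0,0,0,-0.6,0,0,0,0,0,0,-1,0,0,0,0,0,0,-1,0,0,0,0,0,0,-1,0,0,0,0,0,0,-1,0,0,0,0,0,0,-1]
  grip_force: 35

```text
time_s: 8.1
eef_pos: [495.2, 187.7, 54.8]
ee_rot: [-0.0, 0.996, 0.093, 0.001]
force: [0.3, 0.3, 5.3]
grip_width: 0.322
```

```bash
python3 - <<'E'
from h import *
s=readout.sense();print(s['eef_pos'],s['force'],s['grip_width']*85)
im=cams.capture("wrist")
cv2.imwrite("pics/w8.png",im[:,:,::-1]);im=cams.capture("scene")
cv2.imwrite("pics/s8.png",cv2.resize(im[230:400,160:320],None,fx=3.5,fy=3.5,interpolation=cv2.INTER_CUBIC)[:,:,::-1])
E
```

```text
[495.22724493 187.73269741  54.79853025] [0.26681137 0.30946526 5.34961776] 27.369440736806702
```

View pics/w8.png

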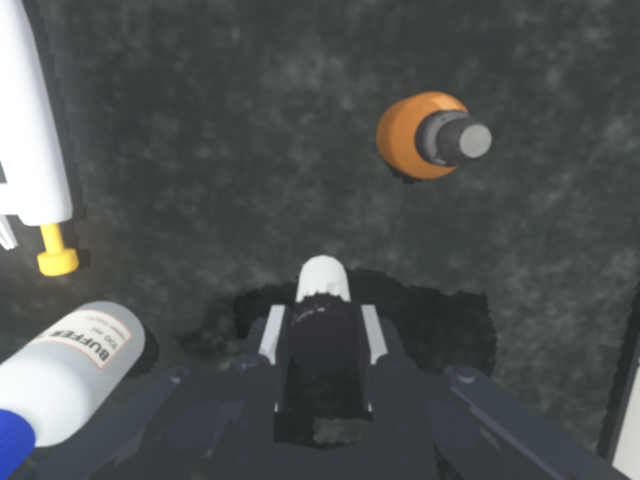

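View pics/s8.png

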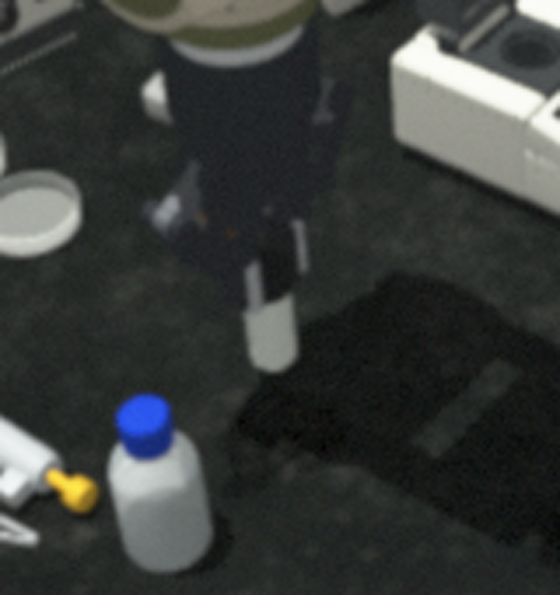

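Gripped on the cap, width about 27 mm, finger ends at the rim. Lifting and carrying over the well.

```bash
python3 - <<'E'
from h import *
go(m2w(20,12,165),YAW)
E
```

```text
tool shift cm [ -1.46  22.37 -11.02] meter pos [ 34.9 235.7  54.8] xaxis yaw 10.62
turn units [ 0.0003396  -0.01357198 -0.00545778]
```

Request:
carry_out:
  steps: [0,0,-0.5,0,0,0,-1,0,0,-1.5,0,0,0,-1,0,0,-2.5,0,0,0,-1,0,0,-2.5,0,0,0,-1,0,0,-2.5,0,0,0,-1,0,0,-2.5,0,0,0,-1,0,0,-2.5,0,0,0,-1,0,0,-2,0,0,0,-1,0,0,0,0,0,0,-1]

```text
time_s: 8.95
eef_pos: [496.0, 187.9, 223.3]
ee_rot: [-0.0, 0.996, 0.093, 0.003]
force: [0.3, 0.7, 0.4]
grip_width: 0.319
```

Request:
carry_out:
  steps: [-0.11,1.0,0,0,0,0,-1,-0.11,1.6,0,0,0,0,-1,-0.11,1.6,0,0,0,0,-1,-0.11,1.6,0,0,0,0,-1,-0.11,1.6,0,0,0,0,-1,-0.11,1.6,0,0,0,0,-1,-0.11,1.6,0,0,0,0,-1,-0.11,1.6,0,0,0,0,-1,-0.11,1.6,0,0,0,0,-1,-0.11,1.6,0,0,0,0,-1,-0.11,1.6,0,0,0,0,-1,-0.11,1.6,0,0,0,0,-1,-0.11,1.6,0,0,0,0,-1,-0.11,1.6,0,0,0,0,-1,0,0.6,0,0,0,0,-1,0,0,0,0,0,0,-1,0,0,0,0,0,0,-1,0,0,0,0,0,0,-1]

```text
time_s: 10.45
eef_pos: [520.7, -34.7, 218.9]
ee_rot: [-0.0, 0.996, 0.093, -0.0]
force: [-0.6, 0.0, -0.3]
grip_width: 0.318
```

```bash
python3 - <<'E'
from h import *
go(m2w(20,12,165),YAW)
s=readout.sense();print(s['eef_pos'],s['dq'].round(3))
im=cams.capture("wrist");cv2.imwrite("pics/w9.png",im[:,:,::-1])
im=cams.capture("scene")
cv2.imwrite("pics/s9.png",cv2.resize(im[120:310,240:400],None,fx=3,fy=3,interpolation=cv2.INTER_CUBIC)[:,:,::-1])
E
```

```text
tool shift cm [0.13 0.04 5.39] meter pos [ 18.8  12.4 218.9] xaxis yaw 10.65
turn units [-0.00663695  0.0089206   0.00099073]
[520.67574417 -34.67540548 218.87584921] [ 0.008 -0.005 -0.005 -0.001  0.003 -0.001]
```

View pics/w9.png

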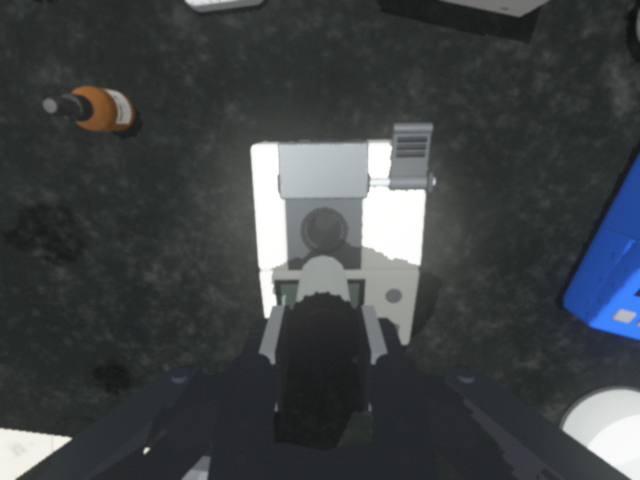

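View pics/s9.png

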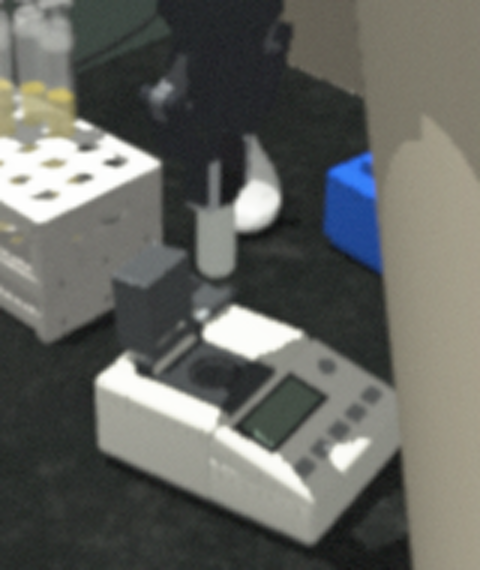

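```bash
python3 - <<'E'
from h import *
s=readout.sense();e=s['eef_pos']
print("well pred",proj("wrist",m2w(20,12,76),s),"cap top",proj("wrist",[e[0],e[1],e[2]+15],s),"foot",proj("wrist",[e[0],e[1],e[2]-55],s), "rim front", proj("wrist",[e[0],e[1],e[2]],s))
im=cv2.imread("pics/w9.png");c=cv2.resize(im[190:350,250:400],None,fx=4,fy=4,interpolation=cv2.INTER_CUBIC)
c=cv2.convertScaleAbs(c,alpha=1.8,beta=10);cv2.imwrite("pics/c9.png",c[:600])
E
```

```text
well pred [321.68737245 230.56056114] cap top [319.3903351  341.67420084] foot [320.47429259 273.8039175 ] rim front [319.69943215 322.33627857]
```

View pics/c9.png

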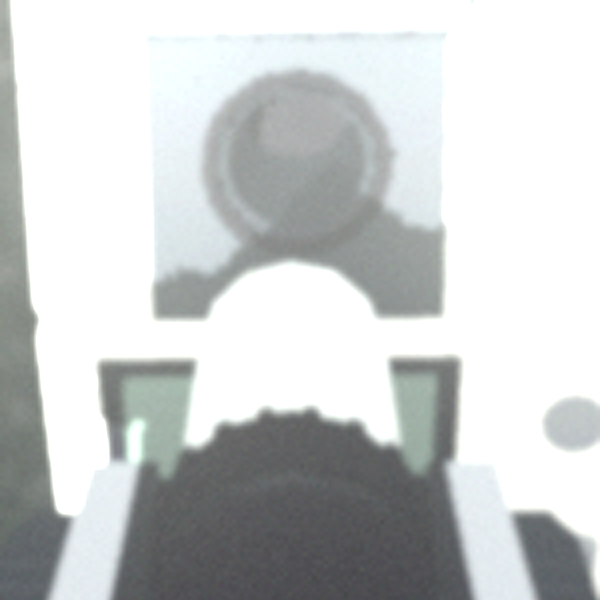

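```bash
python3 - <<'E'
from h import *
s=readout.sense();e=s['eef_pos'];u=m2w(1,0)-m2w(0,0);u[2]=0
# silhouette: torus point rounded foot
vs=[]
for dx in(-1,0,1,2):
    b=min(proj("wrist",e+u*(dx+8.5+4*np.cos(a))+[0,0,-55+4-4*np.sin(a)],s)[1] for a in np.linspace(0,1.57,20));vs.append((dx,round(b,2)))
print("foot top edge v for dx",vs,"observed 255.3")
print("rim/cap front", [proj("wrist",e+u*(14.5)+[0,0,dz],s)[1] for dz in(0,15)],"obs", 190+410/4)
go(m2w(20,12,142),YAW)
E
```

```text
foot top edge v for dx [(-1, np.float64(256.06)), (0, np.float64(254.3)), (1, np.float64(252.53)), (2, np.float64(250.75))] observed 255.3
rim/cap front [np.float64(290.282257879009), np.float64(306.9468445552958)] obs 292.5
tool shift cm [0.11 0.04 7.71] meter pos [ 18.9  12.4 219.1] xaxis yaw 10.68
turn units [-0.00314701  0.00273432  0.00552113]
```

Relative to each other, cell foot and well agree within about 0.5 mm sideways. Aligning and descending to just above the mouth.

Request:
carry_out:
  steps: [0.12,0.04,1.5,0,0,0,-1,0,0,2,0,0,0,-1,0,0,2,0,0,0,-1,0,0,1.5,0,0,0,-1,0,0,1,0,0,0,-1,0,0,0,0,0,0,-1,0,0,0,0,0,0,-1,0,0,0,0,0,0,-1,0,0,0,0,0,0,-1]

```text
time_s: 11.3
eef_pos: [522.7, -35.5, 140.4]
ee_rot: [0.0, 0.996, 0.093, 0.001]
force: [0.2, -0.5, -0.3]
grip_width: 0.315
```

```bash
python3 - <<'E'
from h import *
s=readout.sense();print(s['eef_pos'],s['force'])
go(m2w(20,12,132),YAW)
im=cams.capture("wrist");cv2.imwrite("pics/w10.png",im[:,:,::-1])
im=cams.capture("scene")
cv2.imwrite("pics/s10.png",cv2.resize(im[180:280,260:360],None,fx=5,fy=5,interpolation=cv2.INTER_CUBIC)[:,:,::-1])
E
```

```text
[522.74576479 -35.54752081 140.35285449] [ 0.1837745  -0.50077649 -0.34300929]
tool shift cm [-0.07 -0.09  0.84] meter pos [ 20.7  11.1 140.4] xaxis yaw 10.63
turn units [ 0.01030806 -0.02007551 -0.00350429]
```

View pics/w10.png

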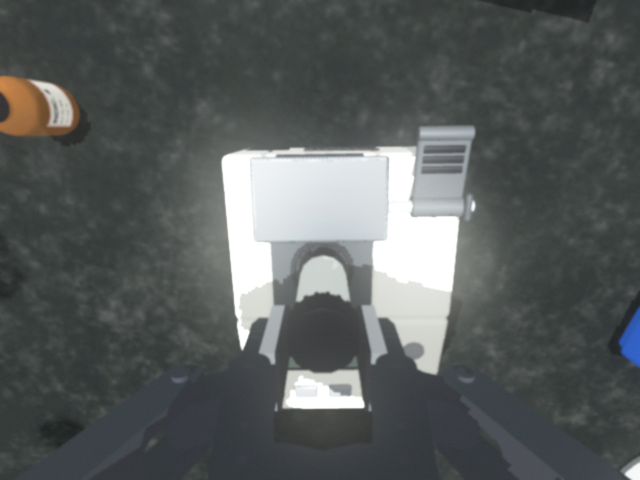

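View pics/s10.png

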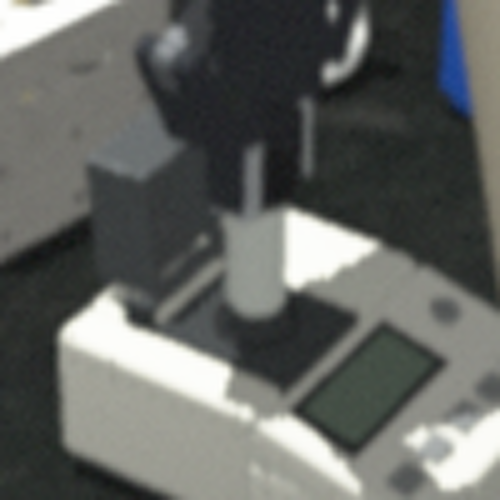

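Request:
carry_out:
  steps: [-0.03,-0.04,0.2,0,0,0,-1,0,0,0,0,0,0,-1,0,0,0,0,0,0,-1,0,0,0,0,0,0,-1]

```text
time_s: 11.73
eef_pos: [521.9, -35.2, 137.3]
ee_rot: [-0.0, 0.996, 0.093, 0.0]
force: [-1.1, -0.1, 0.6]
grip_width: 0.317
```

```bash
python3 - <<'E'
from h import *
s=readout.sense();print(s['eef_pos'],s['force'],s['dq'].round(4))
go(m2w(20,12,132),YAW)
im=cv2.imread("pics/w10.png");c=cv2.resize(im[220:340,260:390],None,fx=5,fy=5,interpolation=cv2.INTER_CUBIC)
cv2.imwrite("pics/c10.png",cv2.convertScaleAbs(c,alpha=1.5,beta=10))
E
```

```text
[521.87095795 -35.16864616 137.33661852] [-1.12530822 -0.07156482  0.6279048 ] [ 0.0008 -0.0007 -0.0015  0.0008  0.0003 -0.0001]
tool shift cm [ 0.01 -0.03  0.53] meter pos [ 19.9  11.7 137.3] xaxis yaw 10.62
turn units [-0.00015505 -0.00012491 -0.00555768]
```

View pics/c10.png

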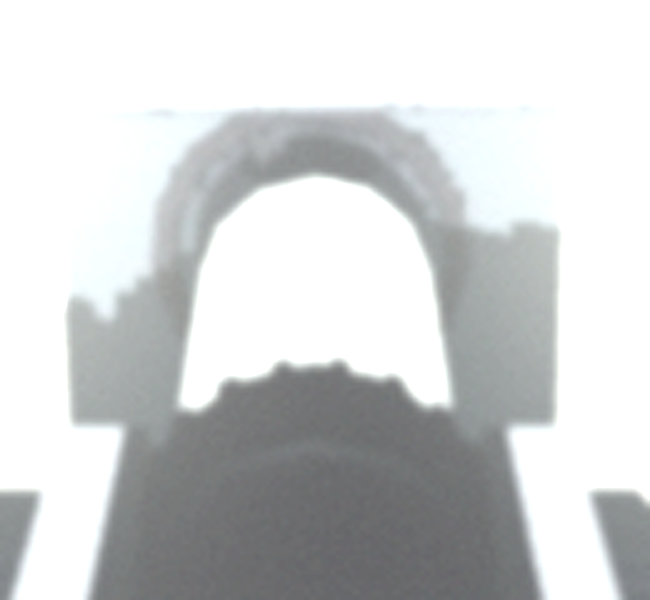

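In the enlarged crop the foot is about 0.7 mm to the right of the ring centre. The latest correction has since taken that out. Starting the insertion slowly.

Request:
carry_out:
  steps: [0,-0.02,0.15,0,0,0,-1,0,0,0.15,0,0,0,-1,0,0,0.15,0,0,0,-1,0,0,0.1,0,0,0,-1,0,0,0.1,0,0,0,-1,0,0,0,0,0,0,-1]

```text
time_s: 12.23
eef_pos: [521.7, -35.0, 130.6]
ee_rot: [-0.0, 0.996, 0.093, -0.0]
force: [-0.4, -0.7, 0.4]
grip_width: 0.317
```

Request:
carry_out:
  steps: [0,0,0.1,0,0,0,-1,0,0,0.1,0,0,0,-1,0,0,0.1,0,0,0,-1,0,0,0,0,0,0,-1]

```text
time_s: 12.57
eef_pos: [521.7, -34.9, 127.6]
ee_rot: [-0.0, 0.996, 0.093, -0.0]
force: [0.1, 0.3, -0.6]
grip_width: 0.318
```

Request:
carry_out:
  steps: [0,0,0.1,0,0,0,-1,0,0,0.1,0,0,0,-1,0,0,0.1,0,0,0,-1,0,0,0.1,0,0,0,-1,0,0,0,0,0,0,-1]

```text
time_s: 12.98
eef_pos: [521.7, -34.9, 123.6]
ee_rot: [-0.0, 0.996, 0.093, -0.0]
force: [0.4, -0.2, -1.3]
grip_width: 0.318
```

Request:
carry_out:
  steps: [0,0,0.1,0,0,0,-1,0,0,0.1,0,0,0,-1,0,0,0.1,0,0,0,-1,0,0,0.1,0,0,0,-1,0,0,0,0,0,0,-1]

```text
time_s: 13.4
eef_pos: [521.7, -34.9, 119.6]
ee_rot: [-0.0, 0.996, 0.093, -0.0]
force: [-0.6, 0.3, -0.4]
grip_width: 0.315
```

Request:
carry_out:
  steps: [0,0,0.1,0,0,0,-1,0,0,0.1,0,0,0,-1,0,0,0.1,0,0,0,-1,0,0,0.1,0,0,0,-1,0,0,0,0,0,0,-1]

```text
time_s: 13.82
eef_pos: [521.7, -34.9, 115.6]
ee_rot: [-0.0, 0.996, 0.093, -0.0]
force: [0.4, 0.8, -0.2]
grip_width: 0.316
```

No sliding friction felt yet, so I'll check by picture.

```bash
python3 - <<'E'
from h import *
im=cams.capture("wrist");cv2.imwrite("pics/w11.png",im[:,:,::-1])
im=cams.capture("scene")
cv2.imwrite("pics/s11.png",cv2.resize(im[180:280,260:360],None,fx=5,fy=5,interpolation=cv2.INTER_CUBIC)[:,:,::-1])
print(readout.sense()['force'])
E
```

```text
[-0.80633861 -1.05570196 -0.0617496 ]
```

View pics/w11.png

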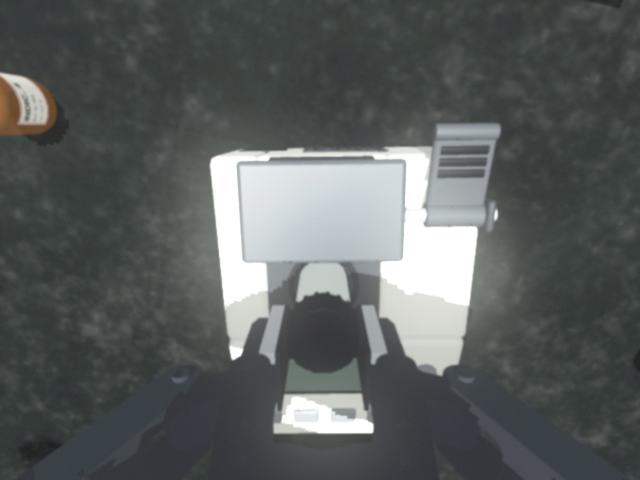

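View pics/s11.png

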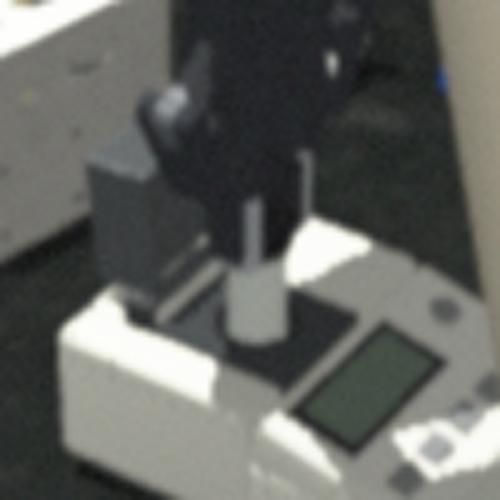

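The cell is inside the well: visible glass has shortened from 22.6 to 13.6 px, about 20 mm in. Continuing gently.

Request:
carry_out:
  steps: [0,0,0.1,0,0,0,-1,0,0,0.1,0,0,0,-1,0,0,0.1,0,0,0,-1,0,0,0.1,0,0,0,-1,0,0,0.1,0,0,0,-1]

```text
time_s: 14.33
eef_pos: [521.8, -35.0, 110.7]
ee_rot: [-0.0, 0.996, 0.093, -0.0]
force: [0.8, -0.1, -0.0]
grip_width: 0.321
```

Request:
carry_out:
  steps: [0,0,0.1,0,0,0,-1,0,0,0.1,0,0,0,-1,0,0,0.1,0,0,0,-1,0,0,0.1,0,0,0,-1,0,0,0.1,0,0,0,-1]

```text
time_s: 14.75
eef_pos: [521.7, -35.0, 105.7]
ee_rot: [-0.0, 0.996, 0.093, -0.0]
force: [-0.3, 0.5, 1.4]
grip_width: 0.318
```

Request:
carry_out:
  steps: [0,0,0.1,0,0,0,-1,0,0,0.1,0,0,0,-1,0,0,0.1,0,0,0,-1,0,0,0.1,0,0,0,-1]

```text
time_s: 15.08
eef_pos: [521.8, -35.0, 101.7]
ee_rot: [0.0, 0.996, 0.093, 0.0]
force: [-0.6, -0.3, 2.2]
grip_width: 0.318
```

Request:
carry_out:
  steps: [0,0,0.1,0,0,0,-1,0,0,0.1,0,0,0,-1,0,0,0.1,0,0,0,-1,0,0,0.1,0,0,0,-1]

```text
time_s: 15.42
eef_pos: [521.8, -35.0, 97.7]
ee_rot: [-0.0, 0.996, 0.093, -0.0]
force: [-1.2, 0.1, 1.4]
grip_width: 0.318
```

Request:
carry_out:
  steps: [0,0,0.1,0,0,0,-1,0,0,0.1,0,0,0,-1,0,0,0.1,0,0,0,-1,0,0,0.1,0,0,0,-1]

```text
time_s: 15.75
eef_pos: [521.8, -35.0, 93.7]
ee_rot: [-0.0, 0.996, 0.093, -0.0]
force: [-2.0, -0.1, 1.8]
grip_width: 0.322
```

```bash
python3 - <<'E'
from h import *
im=cams.capture("wrist");cv2.imwrite("pics/w12.png",im[:,:,::-1])
im=cams.capture("scene")
cv2.imwrite("pics/s12.png",cv2.resize(im[180:280,260:360],None,fx=5,fy=5,interpolation=cv2.INTER_CUBIC)[:,:,::-1])
print(readout.sense()['force'])
E
```

```text
[-0.73499601 -0.12012906 -0.01052149]
```

View pics/s12.png

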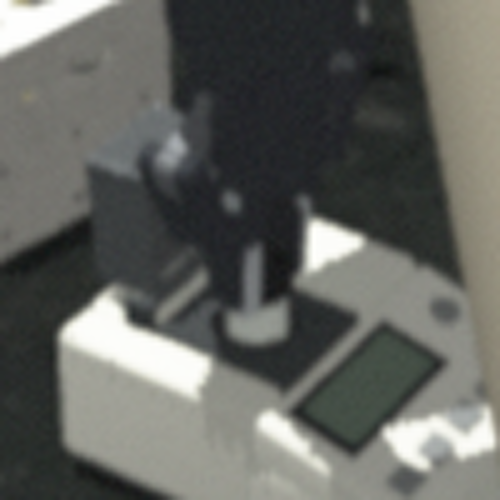

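Rim is about 15 mm above the deck, with leaf-spring friction of about 2 N. I'll release here, since the spring holds the cell, and finish the press with shut fingers on the cap top. That keeps the gripper body clear of the lid and puts no side load on the cell.

Request:
carry_out:
  steps: [0,0,0,0,0,0,0.0,0,0,0,0,0,0,0.2,0,0,0,0,0,0,0.2,0,0,0,0,0,0,0.2,0,0,-1,0,0,0,0.2,0,0,-1.5,0,0,0,0.2,0,0,-1.5,0,0,0,0.2,0,0,0,0,0,0,-1,0,0,0,0,0,0,-1,0,0,0,0,0,0,-1,0,0,0,0,0,0,-1,0,0,0,0,0,0,-1,0,0,0,0,0,0,-1]

```text
time_s: 16.93
eef_pos: [521.6, -34.9, 133.3]
ee_rot: [-0.0, 0.996, 0.093, -0.0]
force: [0.2, -0.6, -0.2]
grip_width: -0.0
```

```bash
python3 - <<'E'
from h import *
s=readout.sense();print(s['eef_pos'],s['force'],s['grip_width'])
go(m2w(20,12,115),YAW)
im=cams.capture("wrist");cv2.imwrite("pics/w13.png",im[:,:,::-1])
im=cams.capture("scene")
cv2.imwrite("pics/s13.png",cv2.resize(im[180:280,260:360],None,fx=5,fy=5,interpolation=cv2.INTER_CUBIC)[:,:,::-1])
E
```

```text
[521.60412457 -34.91464086 133.27935803] [ 0.2335357  -0.57539522 -0.24273563] -0.00042956782697099657
tool shift cm [ 0.04 -0.    1.83] meter pos [ 19.7  12.  133.3] xaxis yaw 10.62
turn units [-0.00549641  0.01024174 -0.0058081 ]
```

View pics/w13.png

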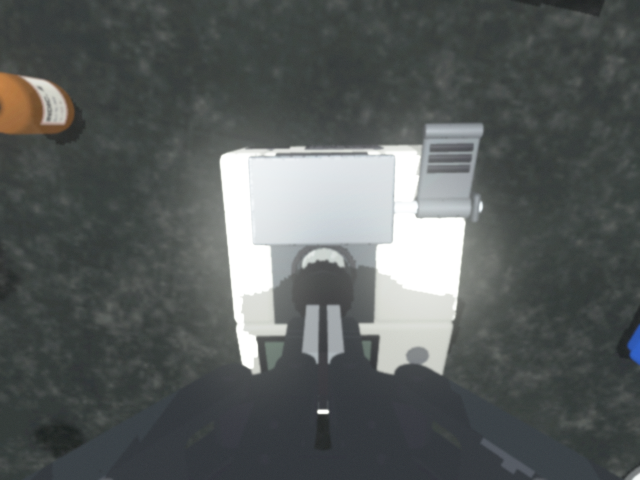

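View pics/s13.png

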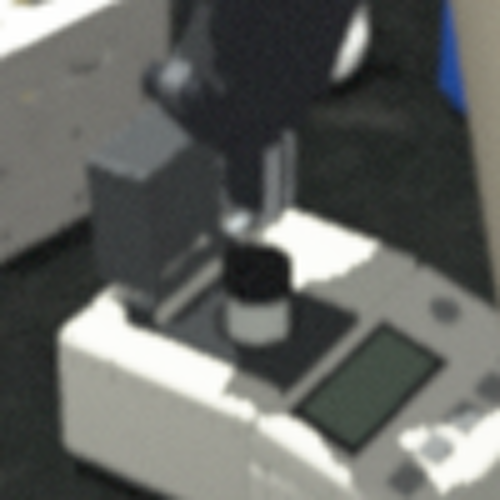

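The cell stands upright in the well, held by the spring. Now pressing on the cap top with the shut fingers.

Request:
carry_out:
  steps: [0.03,0,0.5,0,0,0,-1,0,0,0.5,0,0,0,-1,0,0,0.5,0,0,0,-1,0,0,0.2,0,0,0,-1,0,0,0.1,0,0,0,-1,0,0,0.1,0,0,0,-1,0,0,0.1,0,0,0,-1]

```text
time_s: 17.62
eef_pos: [522.2, -34.9, 113.8]
ee_rot: [0.0, 0.996, 0.093, 0.0]
force: [-0.9, -0.3, 0.5]
grip_width: 0.002
```

Request:
carry_out:
  steps: [0,0,0.1,0,0,0,-1,0,0,0.1,0,0,0,-1,0,0,0.1,0,0,0,-1]

```text
time_s: 17.87
eef_pos: [522.2, -34.9, 110.8]
ee_rot: [0.0, 0.996, 0.093, 0.0]
force: [-0.2, 0.3, 0.3]
grip_width: 0.002
```

Request:
carry_out:
  steps: [0,0,0.1,0,0,0,-1,0,0,0.1,0,0,0,-1]

```text
time_s: 18.03
eef_pos: [522.2, -34.9, 108.8]
ee_rot: [0.0, 0.996, 0.093, 0.0]
force: [-0.6, 0.0, 2.3]
grip_width: 0.003
```

Request:
carry_out:
  steps: [0,0,0.1,0,0,0,-1,0,0,0.1,0,0,0,-1,0,0,0.1,0,0,0,-1]

```text
time_s: 18.28
eef_pos: [522.2, -35.0, 105.9]
ee_rot: [0.0, 0.996, 0.093, 0.0]
force: [-1.4, 0.2, 2.2]
grip_width: 0.002
```

Request:
carry_out:
  steps: [0,0,0.05,0,0,0,-1,0,0,0.05,0,0,0,-1]

```text
time_s: 18.45
eef_pos: [522.1, -34.9, 104.8]
ee_rot: [0.0, 0.996, 0.093, -0.0]
force: [-0.6, -0.6, 3.2]
grip_width: -0.003
```

Request:
carry_out:
  steps: [0,0,0.05,0,0,0,-1,0,0,0,0,0,0,-1]

```text
time_s: 18.62
eef_pos: [522.1, -34.9, 104.2]
ee_rot: [-0.0, 0.996, 0.093, -0.0]
force: [-1.4, 0.3, 0.6]
grip_width: -0.002
```

Request:
carry_out:
  steps: [0,0,0.05,0,0,0,-1,0,0,0,0,0,0,-1]

```text
time_s: 18.78
eef_pos: [522.1, -34.9, 103.7]
ee_rot: [-0.0, 0.996, 0.093, -0.0]
force: [-0.1, 0.5, 1.5]
grip_width: -0.004
```

Request:
carry_out:
  steps: [0,0,0.04,0,0,0,-1,0,0,0.04,0,0,0,-1]

```text
time_s: 18.95
eef_pos: [522.1, -34.9, 103.0]
ee_rot: [0.0, 0.996, 0.093, 0.0]
force: [-1.0, 0.4, 1.9]
grip_width: -0.003
```

Request:
carry_out:
  steps: [0,0,0.04,0,0,0,-1,0,0,0.04,0,0,0,-1]

```text
time_s: 19.12
eef_pos: [522.1, -34.9, 102.2]
ee_rot: [0.0, 0.996, 0.093, 0.0]
force: [-0.4, 0.2, 1.8]
grip_width: -0.002
```

Request:
carry_out:
  steps: [0,0,0.03,0,0,0,-1,0,0,0.03,0,0,0,-1]

```text
time_s: 19.28
eef_pos: [522.1, -34.9, 101.5]
ee_rot: [-0.0, 0.996, 0.093, -0.0]
force: [-0.1, 0.1, 1.4]
grip_width: 0.001
```

Request:
carry_out:
  steps: [0,0,0.04,0,0,0,-1,0,0,0.04,0,0,0,-1]

```text
time_s: 19.45
eef_pos: [522.1, -34.9, 100.8]
ee_rot: [-0.0, 0.996, 0.093, -0.0]
force: [-1.1, -0.7, 3.2]
grip_width: -0.001
```

Request:
carry_out:
  steps: [0,0,0.04,0,0,0,-1,0,0,0.03,0,0,0,-1]

```text
time_s: 19.62
eef_pos: [522.1, -34.9, 100.0]
ee_rot: [-0.0, 0.996, 0.093, -0.0]
force: [-1.4, 0.0, 2.5]
grip_width: -0.0
```

Request:
carry_out:
  steps: [0,0,0.04,0,0,0,-1,0,0,0.04,0,0,0,-1]

```text
time_s: 19.78
eef_pos: [522.1, -34.9, 99.2]
ee_rot: [-0.0, 0.996, 0.093, -0.0]
force: [-1.1, -0.4, 2.3]
grip_width: 0.001
```

Request:
carry_out:
  steps: [0,0,0.04,0,0,0,-1,0,0,0.04,0,0,0,-1]

```text
time_s: 19.95
eef_pos: [522.1, -34.9, 98.5]
ee_rot: [-0.0, 0.996, 0.093, -0.0]
force: [-0.8, -0.3, 1.9]
grip_width: -0.0
```

Request:
carry_out:
  steps: [0,0,0.04,0,0,0,-1,0,0,0.04,0,0,0,-1]

```text
time_s: 20.12
eef_pos: [522.1, -34.9, 97.6]
ee_rot: [-0.0, 0.996, 0.093, -0.0]
force: [-1.3, -0.9, 2.1]
grip_width: 0.001
```

Request:
carry_out:
  steps: [0,0,0.04,0,0,0,-1,0,0,0.04,0,0,0,-1]

```text
time_s: 20.28
eef_pos: [522.1, -34.9, 96.9]
ee_rot: [0.0, 0.996, 0.093, 0.0]
force: [-0.4, 0.4, 2.9]
grip_width: 0.002
```

Request:
carry_out:
  steps: [0,0,0.04,0,0,0,-1,0,0,0.04,0,0,0,-1]

```text
time_s: 20.45
eef_pos: [522.1, -34.9, 96.0]
ee_rot: [-0.0, 0.996, 0.093, -0.0]
force: [-0.8, 0.5, 2.1]
grip_width: 0.0
```

Request:
carry_out:
  steps: [0,0,0.04,0,0,0,-1,0,0,0.04,0,0,0,-1]

```text
time_s: 20.62
eef_pos: [522.1, -34.9, 95.2]
ee_rot: [-0.0, 0.996, 0.093, -0.0]
force: [-1.2, 0.3, 2.4]
grip_width: 0.001
```

Request:
carry_out:
  steps: [0,0,0.04,0,0,0,-1,0,0,0.04,0,0,0,-1]

```text
time_s: 20.78
eef_pos: [522.2, -35.0, 94.6]
ee_rot: [0.0, 0.996, 0.093, 0.0]
force: [-2.1, 0.0, 6.4]
grip_width: -0.001
```

Seat felt: the force jumped to 6.4 N. A little more, to 8–12 N.

Request:
carry_out:
  steps: [0,0,0.03,0,0,0,-1,0,0,0,0,0,0,-1]

```text
time_s: 20.95
eef_pos: [522.3, -35.0, 94.6]
ee_rot: [0.0, 0.996, 0.093, 0.0]
force: [-1.7, -1.0, 5.7]
grip_width: 0.001
```

Request:
carry_out:
  steps: [0,0,0.04,0,0,0,-1,0,0,0,0,0,0,-1]

```text
time_s: 21.12
eef_pos: [522.4, -35.1, 94.4]
ee_rot: [0.0, 0.996, 0.093, 0.0]
force: [-2.8, -0.9, 8.0]
grip_width: -0.002
```

Request:
carry_out:
  steps: [0,0,0.04,0,0,0,-1,0,0,0,0,0,0,-1,0,0,0,0,0,0,-1]

```text
time_s: 21.37
eef_pos: [522.5, -35.1, 94.2]
ee_rot: [0.0, 0.996, 0.093, 0.001]
force: [-3.2, -0.4, 9.3]
grip_width: 0.0
```

Request:
carry_out:
  steps: [0,0,0,0,0,0,-1,0,0,0,0,0,0,-1,0,0,0,0,0,0,-1]

```text
time_s: 21.62
eef_pos: [522.5, -35.1, 94.2]
ee_rot: [0.0, 0.996, 0.093, 0.001]
force: [-2.2, 0.1, 8.7]
grip_width: -0.005
```

Request:
carry_out:
  steps: [0,0,-0.2,0,0,0,-1,0,0,-0.5,0,0,0,-1,0,0,-2,0,0,0,-1,0,0,-2.5,0,0,0,-1,0,0,-2.5,0,0,0,-1,0,0,-2.5,0,0,0,-1,0,0,-2.5,0,0,0,-1,0,0,0,0,0,0,-1]

```text
time_s: 22.28
eef_pos: [523.8, -35.3, 225.2]
ee_rot: [0.001, 0.996, 0.093, 0.004]
force: [-0.5, 0.3, 0.6]
grip_width: 0.001
```

```bash
python3 - <<'E'
from h import *
s=readout.sense();print(s['eef_pos'],s['force'])
im=cams.capture("wrist");cv2.imwrite("pics/w14.png",im[:,:,::-1])
im=cams.capture("scene")
cv2.imwrite("pics/s14.png",cv2.resize(im[180:280,260:360],None,fx=5,fy=5,interpolation=cv2.INTER_CUBIC)[:,:,::-1])
for n,p in(("capTop",m2w(20,12,94.5)),("hinge",m2w(58,12,84)),("edge",m2w(89,12,145))):print(n,proj("wrist",p,s))
E
```

```text
[523.77607767 -35.25476455 225.20984782] [-0.47734406  0.25483615  0.57615573]
capTop [319.34716417 239.82089197]
hinge [319.33680627 186.43776517]
edge [318.72867965 146.53102976]
```

View pics/w14.png

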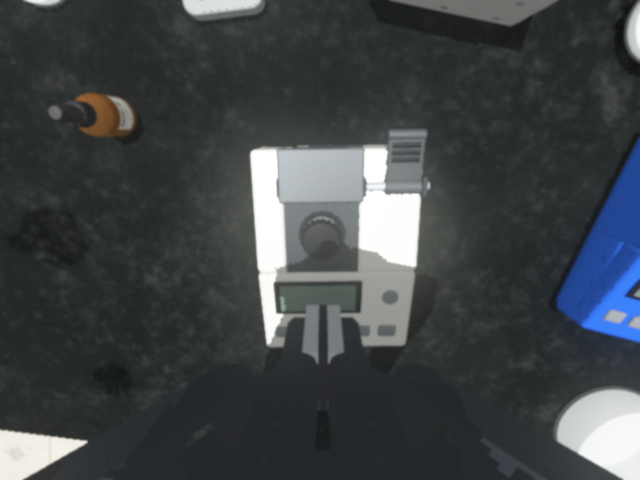

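View pics/s14.png

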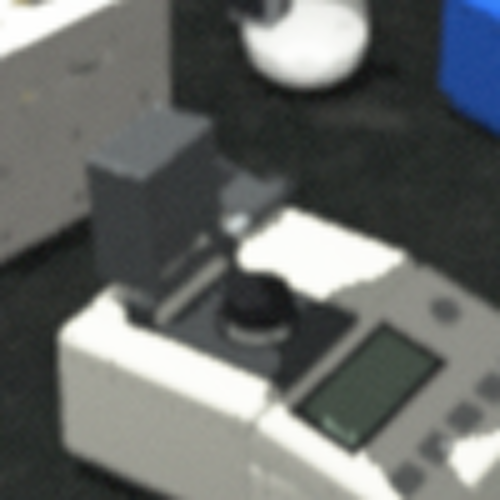

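The cell is home, with the rim about 3.5 mm above the deck, inside the 1–13 mm range, and it is upright. Next I check the space behind the lid against the tube rack.

```bash
python3 - <<'E'
from h import *
s=readout.sense();print(s['eef_pos'])
for uv in((375,18),(520,48)):
  for z in(0,60): p=onz("wrist",uv,z,s);print(uv,z,p.round(),w2m(p).round())
# rack front in top at (335,175),(388,177), tubes tops
for uv,z in(((336,175),0),((388,178),0),((336,165),70),((375,135),140)):
  p=onz("top",uv,z);print("top",uv,z,p.round(),w2m(p).round())
go(m2w(114,12,225),YAW)
E
```

```text
[522.27351117 -34.90462594 220.78235758]
(375, 18) 0 [690. -49.   0.] [183. -33.   0.]
(375, 18) 60 [675. -44.  60.] [169. -25.  60.]
(520, 48) 0 [ 690. -174.    0.] [ 160. -156.    0.]
(520, 48) 60 [ 675. -149.   60.] [ 150. -128.   60.]
top (336, 175) 0 [708. -39.   0.] [202. -27.   0.]
top (388, 178) 0 [ 705. -177.    0.] [ 173. -162.    0.]
top (336, 165) 70 [711. -38.  70.] [205. -26.  70.]
top (375, 135) 140 [ 765. -128.  140.] [ 241. -125.  140.]
tool shift cm [ 9.37 -0.02 -0.41] meter pos [ 20.3  11.8 220.8] xaxis yaw 10.62
turn units [ 0.00543543 -0.01401424 -0.00571176]
```

The rack is at meter x ≥ 170, so there is room. Moving over the lid and down behind its free edge.

Request:
carry_out:
  steps: [1.0,0,0,0,0,0,-1,2,0,0,0,0,0,-1,2,0,0,0,0,0,-1,2,0,0,0,0,0,-1,1.5,0,0,0,0,0,-1,0.9,0,0,0,0,0,-1,0,0,0,0,0,0,-1,0,0,0,0,0,0,-1,0,0,1.5,0,0,0,-1,0,0,2,0,0,0,-1,0,0,2,0,0,0,-1,0,0,2,0,0,0,-1,0,0,0.8,0,0,0,-1,0,0,0,0,0,0,-1,0,0,0,0,0,0,-1]

```text
time_s: 23.63
eef_pos: [614.4, -17.7, 138.0]
ee_rot: [0.0, 0.996, 0.092, 0.0]
force: [0.2, -0.1, -0.2]
grip_width: 0.001
```

```bash
python3 - <<'E'
from h import *
s=readout.sense();print(s['eef_pos'],s['force'])
go(m2w(100,12,138),YAW)
im=cams.capture("scene")
cv2.imwrite("pics/s15.png",cv2.resize(im[150:280,240:380],None,fx=4.5,fy=4.5,interpolation=cv2.INTER_CUBIC)[:,:,::-1])
E
```

```text
[614.40579829 -17.71129879 137.97369753] [ 0.18184651 -0.06125716 -0.21978339]
tool shift cm [-1.4  -0.03 -0.  ] meter pos [114.   11.7 138. ] xaxis yaw 10.61
turn units [ 0.00110588 -0.00228184 -0.00705767]
```

View pics/s15.png

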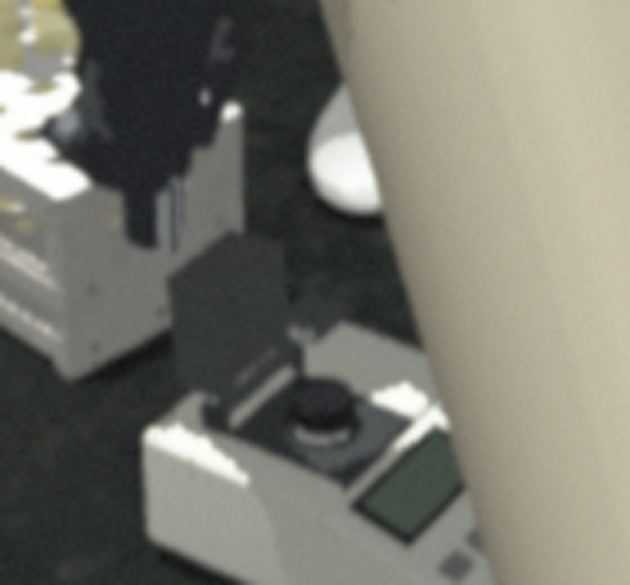

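Fingers are behind the lid at edge height. Pushing forward at 2–2.5 mm per row.

Request:
carry_out:
  steps: [-0.25,0,0,0,0,0,-1,-0.25,0,0,0,0,0,-1,-0.25,0,0,0,0,0,-1,-0.2,0,0,0,0,0,-1,-0.2,0,0,0,0,0,-1,-0.2,0,0,0,0,0,-1,-0.2,0,0,0,0,0,-1]

```text
time_s: 24.27
eef_pos: [599.7, -20.4, 137.9]
ee_rot: [0.0, 0.996, 0.093, 0.001]
force: [3.1, 0.4, 3.0]
grip_width: -0.0
```

Request:
carry_out:
  steps: [-0.2,0,0,0,0,0,-1,-0.2,0,0,0,0,0,-1,-0.2,0,0,0,0,0,-1,-0.2,0,0,0,0,0,-1]

```text
time_s: 24.6
eef_pos: [591.5, -22.0, 137.6]
ee_rot: [0.0, 0.996, 0.093, 0.0]
force: [3.5, 1.1, 2.7]
grip_width: -0.001
```

Request:
carry_out:
  steps: [-0.25,0,0,0,0,0,-1,-0.25,0,0,0,0,0,-1,-0.25,0,0,0,0,0,-1,-0.25,0,0,0,0,0,-1]

```text
time_s: 24.93
eef_pos: [581.3, -23.8, 137.4]
ee_rot: [0.0, 0.996, 0.093, -0.0]
force: [2.2, -0.3, 3.5]
grip_width: -0.003
```

Request:
carry_out:
  steps: [-0.25,0,0,0,0,0,-1,-0.25,0,0,0,0,0,-1,-0.25,0,0,0,0,0,-1,-0.25,0,0,0,0,0,-1]

```text
time_s: 25.27
eef_pos: [571.3, -25.7, 137.3]
ee_rot: [-0.0, 0.996, 0.093, -0.0]
force: [1.2, -0.4, 3.2]
grip_width: 0.0
```

Request:
carry_out:
  steps: [-0.25,0,0,0,0,0,-1,-0.25,0,0,0,0,0,-1,-0.25,0,0,0,0,0,-1,-0.25,0,0,0,0,0,-1]

```text
time_s: 25.6
eef_pos: [561.3, -27.4, 137.0]
ee_rot: [-0.0, 0.996, 0.093, -0.001]
force: [1.6, 0.0, -0.1]
grip_width: 0.001
```

Request:
carry_out:
  steps: [-0.25,0,0,0,0,0,-1,-0.25,0,0,0,0,0,-1,-0.25,0,0,0,0,0,-1,-0.25,0,0,0,0,0,-1]

```text
time_s: 25.93
eef_pos: [551.7, -29.3, 137.3]
ee_rot: [-0.0, 0.996, 0.093, -0.0]
force: [0.2, 0.2, 0.6]
grip_width: 0.002
```

Request:
carry_out:
  steps: [0,0,0,0,0,0,-1,0,0,0,0,0,0,-1,0,0,0,0,0,0,-1,0,0,0,0,0,0,-1]

```text
time_s: 26.27
eef_pos: [552.2, -29.3, 137.4]
ee_rot: [-0.0, 0.996, 0.093, 0.0]
force: [0.7, -0.3, 0.8]
grip_width: -0.002
```

```bash
python3 - <<'E'
from h import *
s=readout.sense();print(w2m(s['eef_pos']),s['force'])
im=cams.capture("scene")
cv2.imwrite("pics/s16.png",cv2.resize(im[150:280,240:380],None,fx=4.5,fy=4.5,interpolation=cv2.INTER_CUBIC)[:,:,::-1])
E
```

```text
[ 50.71738524  11.83566922 137.38548283] [ 0.69155982 -0.29170597  0.81179532]
```

View pics/s16.png

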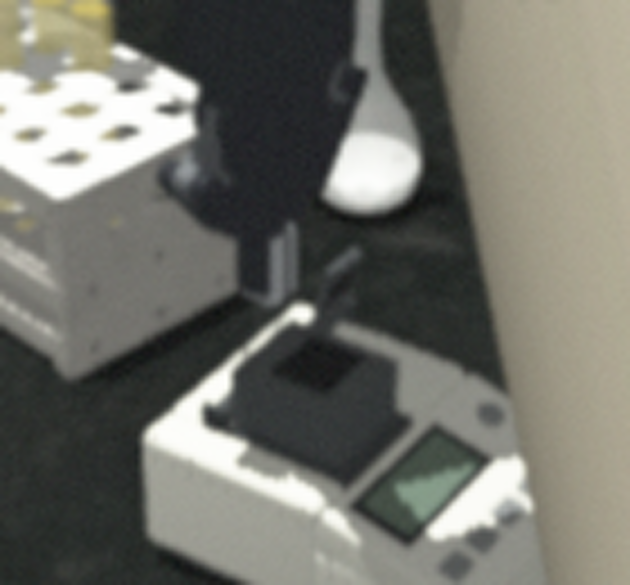

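The lid has sprung shut and the fingers are clear above it. Withdrawing upward and checking once more.

Request:
carry_out:
  steps: [0,0,-1,0,0,0,-1,0,0,-2,0,0,0,-1,0,0,-2.5,0,0,0,-1,0,0,-2.5,0,0,0,-1,0,0,-1,0,0,0,-1,-1.5,0,0,0,0,0,-1,-2,0,0,0,0,0,-1,-1.5,0,0,0,0,0,-1,0,0,0,0,0,0,-1,0,0,0,0,0,0,-1,0,0,0,0,0,0,-1,0,0,0,0,0,0,-1]

```text
time_s: 27.32
eef_pos: [503.5, -38.4, 227.3]
ee_rot: [-0.0, 0.996, 0.093, 0.0]
force: [0.2, 0.1, 1.0]
grip_width: -0.001
```

```bash
python3 - <<'E'
from h import *
s=readout.sense();print(s['eef_pos'],s['force'],s['dq'].round(3))
im=cams.capture("wrist");cv2.imwrite("pics/w17.png",im[:,:,::-1])
for n,p in(("edgeL",m2w(-6,37,109)),("edgeR",m2w(-6,-13,109)),("tab",m2w(48,-48,120))):print(n,proj("wrist",p,s).round(1))
im=cams.capture("scene");cv2.imwrite("pics/s17.png",im[:,:,::-1])
E
```

```text
[503.52283609 -38.44900264 227.27877102] [0.21313086 0.10616426 0.95777516] [ 0.     0.002  0.003 -0.001  0.001 -0.002]
edgeL [285.8 250.8]
edgeR [355.7 250.9]
tab [413.8 176.5]
```

View pics/w17.png

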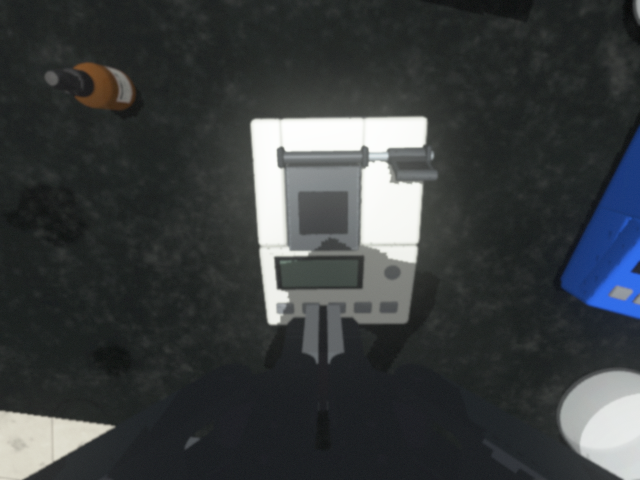

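View pics/s17.png

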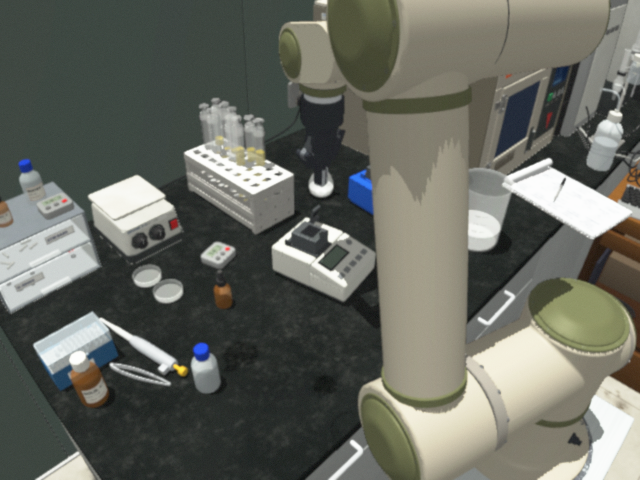

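The lid is shut: its free edge spans (288–360, 250) against a predicted (286–356, 251). The tab is back at its start lean near (414,176). The bottles are at their starting pixels, the white one at (205,370) and the dropper at (223,290). Handing in.

```bash
python3 -c "
from rig import finish_job
print(finish_job())"
```

```text
the job is handed in; nothing more can be done
None
```

The job is handed in after about 27 s of the 72 s allowed; no verdict is reported. The cell is in the well, pressed home and under the shut lid.

- **Lid open:** I pushed the thumb tab slowly; the highest reading was about 5 N. The lid snapped over and stood fully open on its own.
- **Cell:** I took the cell by its cap, lowered it upright into the well and released it partway, where the leaf spring held it. I finished the press with shut fingers on the cap top. Sliding took about 2 to 3 N, the seat came up clearly, and I stopped at about 9 N in total.
- **Lid shut:** I tipped it from behind at about 4 N and it sprang shut.

**Last checks:** The cap rim sat about 3.5 mm above the deck before the lid closed, inside the 1–13 mm home range. The shut lid's edge and the tab matched their predicted positions to within a few pixels. Both bottles stand where they started, and the robot touches nothing.

**Disagreements:**
- The wrist camera read about 2.5 pixels (1.5–2 mm) to one side. I cancelled this by comparing the cell, fingers and well within the same view.
- At the start of the insertion I felt no spring friction, although 2 to 5 N was expected. Pictures showed the cell properly in the well, and the friction appeared from about 30 mm down.

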